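# Rack plaster finials for drying, in reverse order

### The arm

A 6-joint arm with a two-finger parallel gripper is mounted at the origin on the work surface. World frame = base frame: x ahead of the robot, y to its left, z up, the work surface at z = 0. Lengths are in m, angles in rad, forces in N, time in s.
With the tool pointing down it reaches from about 0.3 to 0.85 m from the base axis. Payload 5.4 kg.
Tool frame: the origin (TCP) lies midway between the tips of the shut fingers; the grasp point (between the pads) lies 19 mm behind it; z points along the fingers, y is the direction in which the jaws open and shut (so a half turn about z gives the same grasp; the last joint's range is limited). The gripper opens to 85 mm and grips with 20 to 120 N. Pads are 22 mm wide; open, the fingers measure 114 mm over their backs; the gripper's body (76 mm by 85 mm) begins 54 mm behind the grasp point. The pads swing forward as they close: fully open they stand 13 mm farther back than shut.
Start: joints at [0.892, 0.158, 1.597, -0, 1.386, -0.21], TCP at [0.26, 0.513, 0.231] pointing down, gripper open.
Joint ranges: [-2.91, 2.91], [-0.94, 2.29], [0.18, 2.7], [-1.29, 4.43], [0.17, 2.64], [-3, 3]. Speed limits (rad/s): [2.57, 2.57, 3.14, 3.14, 3.14, 3.14].

### API

Orientations are given as a 3x3 rotation matrix whose columns are the frame's x, y, z axes.
In Python, from workcell import * gives the robot as it stands.
- The arm moves only by the tool drive_tool, never from a script. Its argument "steps" is a list of rows, each a list of 5 numbers: the shift along the world's x, y, z in cm, then the turn about the world's z in degrees, then the closure, from 0 (fully open) to 1 (shut). In form: [[tx, ty, tz, yaw, gripper], ...]. A call has 1 to 10 rows; each row is the pose to reach, as a shift and turn from the pose measured when the call began; what a row does not reach only later rows make up. A row lasts 1/10 s, in which the tool goes at most 50 mm and 8.59 degrees, less where a joint would pass 70% of its speed; a pose out of reach is approached as far as the arm can. A call with a gripper value outside its range is refused whole. The fingers move at their own pace and stop on an object; "newtons" is the grip in N (left out, the last holds). Time passes only in rows, so rows that repeat a pose let the fingers close. It gives the time, the measured TCP pose, the force and the opening at its end, in the units of the state.
- sense(): the state, without advancing time (a new reading comes with each control period).
- read_camera(name): name is "scene" or "top"; returns a dict with "color" (480x640x3 uint8, blue, green, red), "vfov" (degrees; the focal length in pixels is half the picture's height over the tangent of half this angle, whatever the lens; pixels are square), "cx", "cy" (the principal point, pixels), "k1" (the pictures are not rectified: a ray, as slopes to the right and down, at radius r is drawn at 1 + k1 r^2 times it, then the intrinsics apply), "position" and "orientation" of the camera in the world. Camera axes: x right, y down, z forward; pixel columns grow to the right and rows downward; lengths in m; the calibration is good to about 2 mm. A picture is of the moment at which its call begins. There is no depth.
- close_job(): hands the job in, once; it reports no verdict.
The state is a dict: "t": time; "q": joint angles; "dq": joint speeds; "joint_efforts": joint torques, N m; "tool_pos": TCP position; "orientation": TCP orientation; "ft_force": force on the tool from outside, world axes, zero at the start; "wrist_torque": the same for the moment, N m; "finger_gap": opening from 0.0 (shut) to 1.0 (fully open).
Only numpy, scipy, OpenCV 4.12 (cv2) and the standard library are available. Lean on these libraries where they do the work, as an engineer would, in place of code of your own. Each camera call takes 0.05 s, during which the arm holds its last target.

### The job

Move the four plaster finials from the setting boards into the drying rack in reverse order: the one at the left end of the boards goes into the compartment at the right end of the rack, the next into the next, and so on. Stand each one upright on the floor in the middle of its own compartment, setting it down gently without dropping it, and do not knock any over.

Things in the scene. Friction and masses are not known exactly. Their poses are not given: they have to be found in the camera images.
- ball_centre (a point): Loose white plaster finial, about 110 g, 74 mm tall, topped by a small ball 29 mm across on a short neck. All four have a square upright shaft 44 x 44 mm, 8 to 46 mm above the underside, on a foot 48 x 48 x 8 mm; the ornament is above. The point is on its axis, 37 mm above its underside: grip the shaft there; z up, x and y square to the shaft's faces.
- pyramid_centre (a point): Loose white plaster finial, about 110 g, 74 mm tall, topped by a four-sided pyramid as wide as the shaft. All four have a square upright shaft 44 x 44 mm, 8 to 46 mm above the underside, on a foot 48 x 48 x 8 mm; the ornament is above. The point is on its axis, 37 mm above its underside: grip the shaft there; z up, x and y square to the shaft's faces.
- drum_centre (a point): Loose white plaster finial, about 110 g, 74 mm tall, topped by a flat-topped round drum 42 mm across. All four have a square upright shaft 44 x 44 mm, 8 to 46 mm above the underside, on a foot 48 x 48 x 8 mm; the ornament is above. The point is on its axis, 37 mm above its underside: grip the shaft there; z up, x and y square to the shaft's faces.
- cross_centre (a point): Loose white plaster finial, about 110 g, 74 mm tall, topped by two crossed ribs 12 mm thick (a plus sign from above). All four have a square upright shaft 44 x 44 mm, 8 to 46 mm above the underside, on a foot 48 x 48 x 8 mm; the ornament is above. The point is on its axis, 37 mm above its underside: grip the shaft there; z up, x and y square to the shaft's faces.
- board_ball: Fixed dark wooden setting board, 68 x 66 x 12 mm, on which the ball finial stands at the start; it stays and marks that finial's first place in the row. Origin at the centre of its underside; z up; y runs along the row.
- board_pyramid: Fixed dark wooden setting board, 68 x 66 x 12 mm, on which the pyramid finial stands at the start; it stays and marks that finial's first place in the row. Origin at the centre of its underside; z up; y runs along the row.
- board_drum: Fixed dark wooden setting board, 68 x 66 x 12 mm, on which the drum finial stands at the start; it stays and marks that finial's first place in the row. Origin at the centre of its underside; z up; y runs along the row.
- board_cross: Fixed dark wooden setting board, 68 x 66 x 12 mm, on which the cross finial stands at the start; it stays and marks that finial's first place in the row. Origin at the centre of its underside; z up; y runs along the row.
- setting_rack: Fixed low plywood bench, 80 x 300 mm, carrying the four setting boards in a row, at y = +108, +36, -36 and -108 mm in its frame. Origin at the centre of its underside on the table; y runs along the row, to the robot's left within about 10 degrees. Its top is 22 mm up and the tops of the boards 34 mm up. Either this or the drying rack is the nearer to the robot.
- drying_rack: Fixed metal tray, 86 x 304 mm, with four empty compartments in a row, centred at y = +108, +36, -36 and -108 mm (x = 0) in its frame. Origin at the centre of its underside on the table; y runs along the row, to the robot's left within about 10 degrees. The compartments' floor is 20 mm above the origin; each is 68 mm (x) by 64 mm (y) inside, between 8 mm thick partitions and side walls that rise 8 mm above the floor.
There are look-alikes about, which are no part of the job. What is shaped like the part that bears ball_centre but black, brown or turquoise is not meant.

How it is judged:
At the end, for the whole second after the job is handed in: Every finial stands upright (within 0.1 rad) on the floor of the drying rack (height within 5 mm), within 12 mm along the row and 13 mm across it of the middle of the compartment that mirrors its first place in the row (left end to right end), released and at rest (((y of board_ball in the frame of setting_rack between 0.088 and 0.128 m and y of ball_centre in the frame of drying_rack between -0.12 and -0.096 m) or (y of board_ball in the frame of setting_rack between 0.016 and 0.056 m and y of ball_centre in the frame of drying_rack between -0.048 and -0.024 m) or (y of board_ball in the frame of setting_rack between -0.056 and -0.016 m and y of ball_centre in the frame of drying_rack between 0.024 and 0.048 m) or (y of board_ball in the frame of setting_rack between -0.128 and -0.088 m and y of ball_centre in the frame of drying_rack between 0.096 and 0.12 m)) and x of ball_centre in the frame of drying_rack between -0.013 and 0.013 m and z of ball_centre in the frame of drying_rack between 0.052 and 0.062 m and angle between each of ball_centre, pyramid_centre, drum_centre, cross_centre's own z axis and vertical below 0.1 rad and linear speed of each of finial_ball, finial_pyramid, finial_drum, finial_cross below 0.02 m/s and ((y of board_pyramid in the frame of setting_rack between 0.088 and 0.128 m and y of pyramid_centre in the frame of drying_rack between -0.12 and -0.096 m) or (y of board_pyramid in the frame of setting_rack between 0.016 and 0.056 m and y of pyramid_centre in the frame of drying_rack between -0.048 and -0.024 m) or (y of board_pyramid in the frame of setting_rack between -0.056 and -0.016 m and y of pyramid_centre in the frame of drying_rack between 0.024 and 0.048 m) or (y of board_pyramid in the frame of setting_rack between -0.128 and -0.088 m and y of pyramid_centre in the frame of drying_rack between 0.096 and 0.12 m)) and x of pyramid_centre in the frame of drying_rack between -0.013 and 0.013 m and z of pyramid_centre in the frame of drying_rack between 0.052 and 0.062 m and ((y of board_drum in the frame of setting_rack between 0.088 and 0.128 m and y of drum_centre in the frame of drying_rack between -0.12 and -0.096 m) or (y of board_drum in the frame of setting_rack between 0.016 and 0.056 m and y of drum_centre in the frame of drying_rack between -0.048 and -0.024 m) or (y of board_drum in the frame of setting_rack between -0.056 and -0.016 m and y of drum_centre in the frame of drying_rack between 0.024 and 0.048 m) or (y of board_drum in the frame of setting_rack between -0.128 and -0.088 m and y of drum_centre in the frame of drying_rack between 0.096 and 0.12 m)) and x of drum_centre in the frame of drying_rack between -0.013 and 0.013 m and z of drum_centre in the frame of drying_rack between 0.052 and 0.062 m and ((y of board_cross in the frame of setting_rack between 0.088 and 0.128 m and y of cross_centre in the frame of drying_rack between -0.12 and -0.096 m) or (y of board_cross in the frame of setting_rack between 0.016 and 0.056 m and y of cross_centre in the frame of drying_rack between -0.048 and -0.024 m) or (y of board_cross in the frame of setting_rack between -0.056 and -0.016 m and y of cross_centre in the frame of drying_rack between 0.024 and 0.048 m) or (y of board_cross in the frame of setting_rack between -0.128 and -0.088 m and y of cross_centre in the frame of drying_rack between 0.096 and 0.12 m)) and x of cross_centre in the frame of drying_rack between -0.013 and 0.013 m and z of cross_centre in the frame of drying_rack between 0.052 and 0.062 m); the robot touches nothing.
It fails at once if a finial is knocked over (angle between any of ball_centre, pyramid_centre, drum_centre, cross_centre's own z axis and vertical above 0.7 rad).
It fails at once if a finial is dropped (it falls free of the fingers by more than about 12 mm) into the rack ((contact force between finial_ball and the fingers below 0.05 N and linear speed of finial_ball above 0.5 m/s and z of ball_centre in the frame of drying_rack below 0.1 m) or (contact force between finial_pyramid and the fingers below 0.05 N and linear speed of finial_pyramid above 0.5 m/s and z of pyramid_centre in the frame of drying_rack below 0.1 m) or (contact force between finial_drum and the fingers below 0.05 N and linear speed of finial_drum above 0.5 m/s and z of drum_centre in the frame of drying_rack below 0.1 m) or (contact force between finial_cross and the fingers below 0.05 N and linear speed of finial_cross above 0.5 m/s and z of cross_centre in the frame of drying_rack below 0.1 m)).
It fails at once if a finial is slammed into the drying rack (contact force between any of finial_ball, finial_pyramid, finial_drum, finial_cross and drying_rack above 60 N).
It also fails if it takes over 93 s, if anything falls off the work surface, if the arm or the gripper's body presses on something with over 40 N, if the wrist force passes 120 N, or if a joint passes its speed limit or range.

## Working session

There is one attempt and no reset: what is moved stays moved. The work goes in short steps, Python scripts to look and compute and a tool call to move; the robot and the scene stay as the last step left them, time stands still between calls to the robot, and variables do not carry over. Pictures are saved under pics/ and viewed, and the job is handed in when it is done.

Besides the shell and the picture viewer there is one more tool, called as a command line: name --pt "numbers of a row" for each row, then --argument value for the rest. drive_tool: Moves the arm, as the interface text tells. Its arguments: {"type":"object","properties":{"steps":{"type":"array"},"newtons":{"type":"number"}},"required":["steps"]}

```bash
mkdir -p pics; ls; python3 - <<'E'
from workcell import *
import cv2
s=sense(); print(s['t'],s['tool_pos'],s['orientation'],s['finger_gap'],s['ft_force'])
for n in('scene','top'):
    c=read_camera(n); cv2.imwrite(f'pics/{n}0.png',c['color']); print(n,{k:v for k,v in c.items() if k!='color'})
E
```

```text
pics
0.0 [0.25939543 0.51246099 0.23028514] [[-8.92143481e-01  4.51750519e-01 -1.21546665e-03]
 [ 4.51751988e-01  8.92142230e-01 -1.54327859e-03]
 [ 3.87192226e-04 -1.92591541e-03 -9.99998070e-01]] 1.0010149549610734 [ 1.41871033 -0.09648343 -0.46196114]
scene {'vfov': 47.57903854477988, 'cx': 321.2354119018079, 'cy': 235.0176711650389, 'k1': 0.016176305503612872, 'position': array([ 1.22923506, -0.004811  ,  0.66571536]), 'orientation': array([[ 0.09376184,  0.70086659, -0.70710306],
       [ 0.99551309, -0.07509109,  0.05757618],
       [-0.01274392, -0.7093288 , -0.70476254]])}
top {'vfov': 43.53010797226227, 'cx': 313.86325200499294, 'cy': 237.0067888490129, 'k1': -0.059498489533553044, 'position': array([0.48191942, 0.03975316, 1.01073937]), 'orientation': array([[-0.02326794, -0.98961269,  0.14186377],
       [-0.99972241,  0.02250696, -0.00696661],
       [ 0.00370132, -0.14198649, -0.98986168]])}
```

View pics/scene0.png

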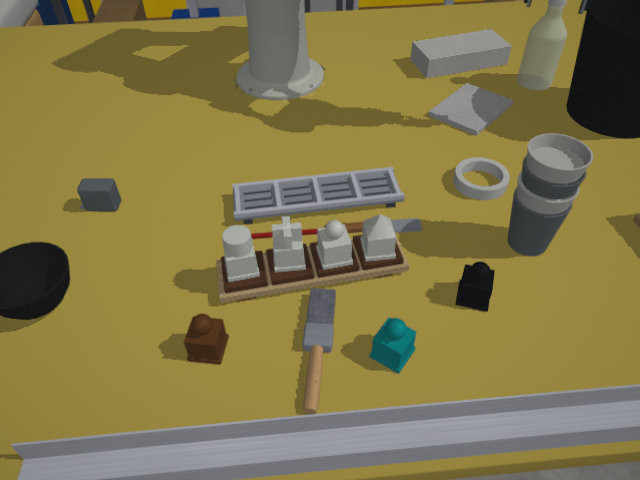

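View pics/top0.png

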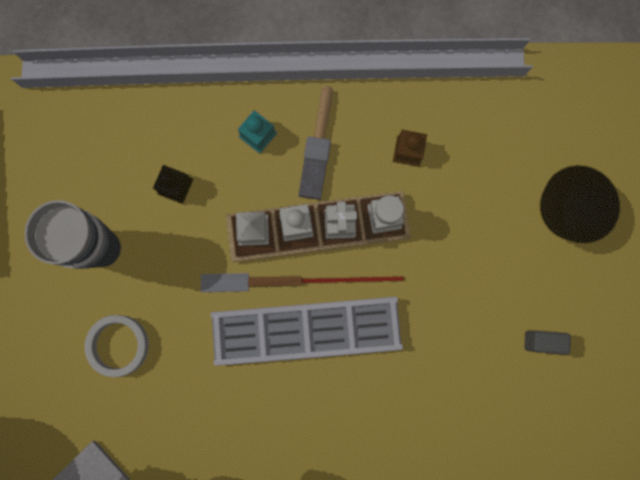

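The row on the boards, left to right, is pyramid (252,228), ball (296,217), cross (341,218), drum (386,213) in the top view. The empty rack lies nearer the robot, at about (307,332). The turquoise (257,131), brown (410,148) and black (174,184) ball finials are look-alikes, and none of them is on a board. The white ball finial at (296,217) on a board is the one meant. Next I confirm with a crop and measure.

```bash
cat > h.py <<'E'
import numpy as np, cv2
from workcell import *
def K(c):
    f=240/np.tan(np.radians(c['vfov']/2)); return np.array([[f,0,c['cx']],[0,f,c['cy']],[0,0,1]])
def ray(c,uv):
    d=np.array([c['k1'],0,0,0,0.])
    n=cv2.undistortPoints(np.float64(uv).reshape(-1,1,2),K(c),d).reshape(-1,2)
    return np.c_[n,np.ones(len(n))]@np.array(c['orientation']).T
def plane(c,uv,z):
    r=ray(c,uv); p=np.array(c['position']); return p+r*((z-p[2])/r[:,2])[:,None]
def proj(c,P):
    R=np.array(c['orientation']); X=(np.float64(P).reshape(-1,3)-c['position'])@R
    return cv2.projectPoints(X,np.zeros(3),np.zeros(3),K(c),np.array([c['k1'],0,0,0,0.]))[0].reshape(-1,2)
E
python3 - <<'E'
from h import *
c=read_camera('top'); im=c['color']
cv2.imwrite('pics/crop0.png',cv2.resize(im[180:380,190:430],None,fx=3.3,fy=3,interpolation=cv2.INTER_CUBIC))
hsv=cv2.cvtColor(im,cv2.COLOR_BGR2HSV)
for p in [(240,215),(233,258),(307,332),(213,330),(252,228),(386,213),(230,325),(300,270),(265,335)]: print(p,hsv[p[1],p[0]])
E
```

```text
(240, 215) [ 24  10 131]
(233, 258) [ 18  90 131]
(307, 332) [126   9 137]
(213, 330) [ 12  11 113]
(252, 228) [ 23  19 109]
(386, 213) [ 20  11 140]
(230, 325) [120  19  67]
(300, 270) [ 23 130 129]
(265, 335) [120   6  88]
```

View pics/crop0.png

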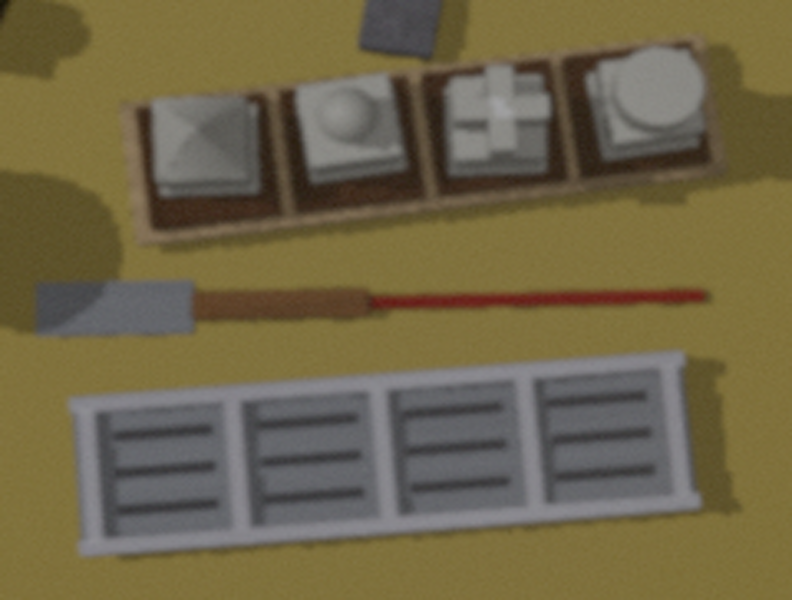

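The crop confirms the order: pyramid (252,226), ball (295,219), cross (342,216), drum (389,209), all white and on boards.

```bash
python3 - <<'E'
from h import *
c=read_camera('top'); im=c['color']; hsv=cv2.cvtColor(im,cv2.COLOR_BGR2HSV)
def rect(mask,z,name):
    n,l,st,ce=cv2.connectedComponentsWithStats(mask)
    k=1+np.argmax(st[1:,4]); cnt=max(cv2.findContours((l==k).astype(np.uint8),0,cv2.CHAIN_APPROX_NONE)[0],key=len)
    P=plane(c,cnt.reshape(-1,2),z)[:,:2]; r=cv2.minAreaRect((P*1000).astype(np.float32)); print(name,r)
m=((hsv[...,1]<60)).astype(np.uint8)*255; m2=m.copy(); m2[:292]=0;m2[375:]=0; m2[:,:195]=0;m2[:,425:]=0
rect(m2,.028,'rack')
# bench: everything not yellow table by board-brown + wood: use hand corners
b=np.array([[123,104],[697,38],[720,170],[143,244]],float)
uv=np.c_[(b[:,0]+.5)/3.3-.5+190,(b[:,1]+.5)/3-.5+180]
B=plane(c,uv,.022)[:,:2]*1000; print('bench corners',B.round(1)); print(B.mean(0), [np.linalg.norm(B[i]-B[(i+1)%4]).round(1) for i in range(4)])
f=np.array([[203,137],[348,117],[503,108],[657,87]],float)
uv=np.c_[(f[:,0]+.5)/3.3-.5+190,(f[:,1]+.5)/3-.5+180]
for n,p,z in zip('pbcd',uv,[.108,.0935,.108,.108]): print(n,(plane(c,[p],z)[0]*1000).round(1))
im2=im[195:265,220:412]
cv2.imwrite('pics/crop1.png',cv2.resize(im2,None,fx=4.1,fy=4.1,interpolation=cv2.INTER_LANCZOS4))
s=read_camera('scene'); cv2.imwrite('pics/crop2.png',cv2.resize(s['color'][205:300,212:412],None,fx=4,fy=4,interpolation=cv2.INTER_LANCZOS4))
E
```

```text
rack ((469.95660400390625, 48.76689147949219), (86.81336212158203, 304.6269836425781), 3.494504690170288)
bench corners [[ 665.2  177.2]
 [ 696.2 -115.4]
 [ 621.2 -123.7]
 [ 586.6  167.4]]
[642.31241979  26.39595774] [np.float64(294.3), np.float64(75.5), np.float64(293.2), np.float64(79.2)]
p [631.4 128.4 108. ]
b [642.7  61.7  93.5]
c [643.2 -10.4 108. ]
d [652.5 -82.1 108. ]
```

View pics/crop1.png

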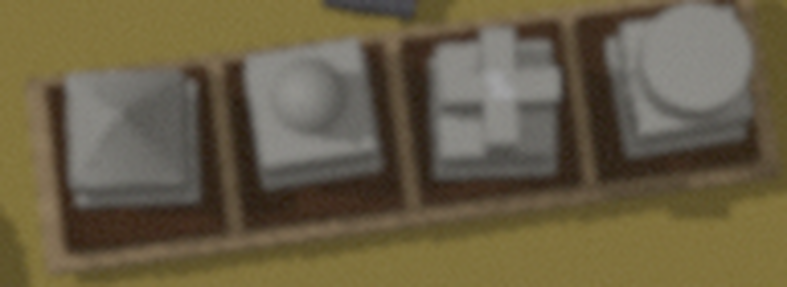

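View pics/crop2.png

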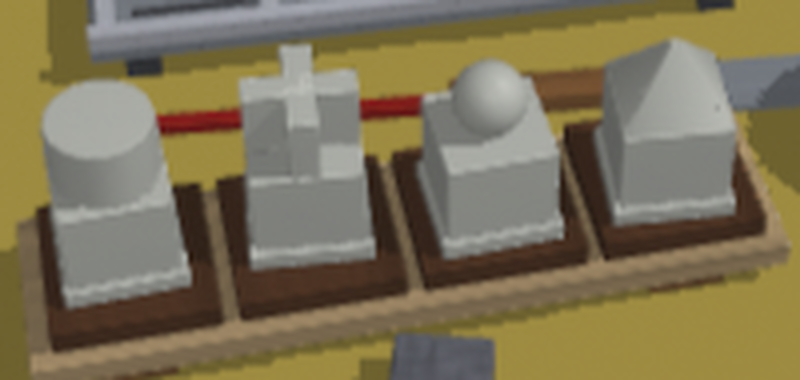

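```bash
python3 - <<'E'
from h import *
t=read_camera('top'); s=read_camera('scene')
T={'p':[(76,207),(201,202)],'b':[(264,190),(383,173)],'c':[(435,182),(555,178)],'d':[(630,159),(751,136)]}
S={'d':[(65,305),(190,287)],'c':[(250,266),(373,257)],'b':[(443,256),(562,235)],'p':[(612,220),(734,208)]}
A={'p':(131,120),'b':(309,97),'c':(500,87),'d':(695,57)}
SA={'p':(673,40),'b':(489,98),'c':(299,66),'d':(100,118)}
H={'p':.108,'b':.0935,'c':.108,'d':.108}
for k in 'pbcd':
    a=plane(t,(np.array(T[k])+.5)/4.1-.5+[220,195],.034)*1e3
    b=plane(s,(np.array(S[k])+.5)/4-.5+[212,205],.034)*1e3
    an=lambda e:np.degrees(np.arctan2(e[1,0]-e[0,0],-(e[1,1]-e[0,1])))
    m=lambda P,u,z:(plane(P,[u],z)*1e3).round(1)[0,:2]
    print(k,'near',a.mean(0).round(1)[:2],np.linalg.norm(a[0]-a[1]).round(1),an(a).round(1),'far',b.mean(0).round(1)[:2],np.linalg.norm(b[0]-b[1]).round(1),(an(b[::-1])).round(1),'mid',((a+b).mean(0)/2).round(1)[:2],'dist',np.linalg.norm(a.mean(0)-b.mean(0)).round(1),
     'ornament top',m(t,(np.array(A[k])+.5)/4.1-.5+[220,195],H[k]),'scene',m(s,(np.array(SA[k])+.5)/4-.5+[212,205],H[k]))
E
```

```text
p near [611.8 132.2] 50.0 1.0 far [656.7 133.9] 48.8 1.5 mid [634.2 133.1] dist 45.0 ornament top [633.6 127.7] scene [635.7 132.7]
b near [619.4  58.1] 48.1 6.9 far [666.2  65.3] 47.7 7.3 mid [642.8  61.7] dist 47.4 ornament top [643.3  61.8] scene [644.6  62.1]
c near [618.4 -10.5] 48.1 0.6 far [666.7  -9.2] 47.6 -0.4 mid [642.5  -9.9] dist 48.3 ornament top [642.9  -9.6] scene [634.8  -8.3]
d near [629.8 -89.5] 49.8 9.5 far [676.8 -80. ] 47.6 4.9 mid [653.3 -84.7] dist 48.0 ornament top [652.7 -82.8] scene [654.7 -81.9]
```

drive_tool --pt "3 -3 1 -5 0" --pt "6 -6 2 -10 0" --pt "9 -9 3 -15 0" --pt "12 -12 3 -20 0" --pt "15 -15 3 -26 0" --pt "18 -18 3 -32 0" --pt "21 -21 3 -38 0" --pt "24 -24 3 -44 0" --pt "27 -27 3 -50 0" --pt "30 -30 3 -55 0" --newtons 30

```text
t: 1.35
tool_pos: [0.5608, 0.2114, 0.2611]
orientation: [[-0.137, 0.991, -0.0], [0.991, 0.137, 0.0], [0.0, -0.0, -1.0]]
ft_force: [0.5, 0.8, 0.3]
finger_gap: 1.0
```

drive_tool --pt "2.5 -2.7 -3 -3 0" --pt "5 -5.4 -6 -5 0" --pt "7.4 -8 -9 -6.7 0" --pt "7.4 -8 -12 -6.7 0" --pt "7.4 -8 -12 -6.7 0" --pt "7.4 -8 -12 -6.7 0"

```text
t: 1.95
tool_pos: [0.6344, 0.1318, 0.1412]
orientation: [[-0.021, 1.0, -0.001], [1.0, 0.021, 0.0], [0.0, -0.001, -1.0]]
ft_force: [-0.3, -0.1, 0.6]
finger_gap: 0.999
```

```bash
python3 - <<'E'
from h import *
t=read_camera('top');s=read_camera('scene')
st=sense();print(st['tool_pos'],st['ft_force'],proj(t,st['tool_pos']),proj(s,st['tool_pos']))
cv2.imwrite('pics/a1.png',np.vstack([cv2.resize(t['color'][170:290,180:440],(780,300)),cv2.resize(s['color'][180:300,200:460],(780,300))]))
E
```

```text
[0.6358244  0.1322113  0.14372054] [1.20397288 0.09086491 0.27414601] [[246.09713439 218.4843504 ]] [[381.08999554 196.72730676]]
```

View pics/a1.png

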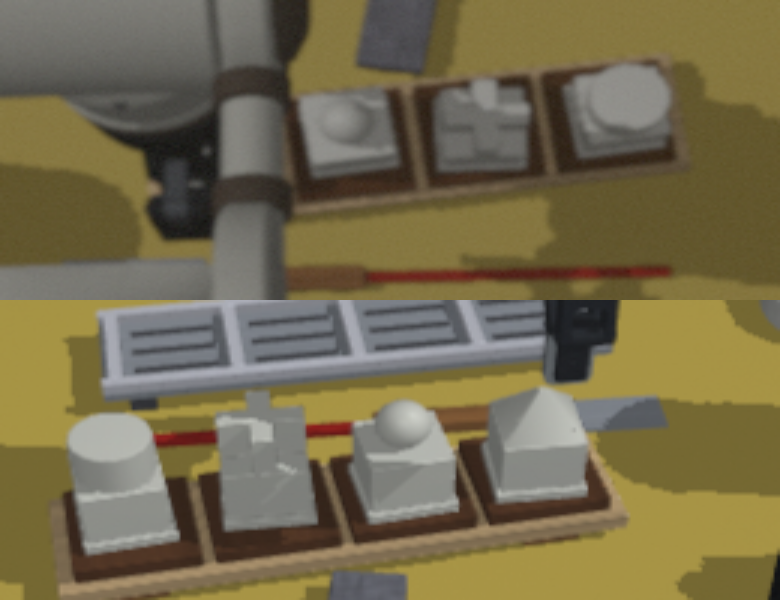

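```bash
python3 - <<'E'
from h import *
s=read_camera('scene')
for dx in(-.05,0,.05):
  print(proj(s,[[.635+dx,.132,.154]]))
print(proj(s,[[.657,.132,.108],[.6345,.1315,.108]]))
cv2.imwrite('pics/a2.png',cv2.resize(s['color'][100:260,300:480],None,fx=3.5,fy=3.5))
E
```

```text
[[375.63844164 169.70416654]]
[[381.30904421 190.9795498 ]]
[[387.51472301 214.2461689 ]]
[[381.83650192 224.38458362]
 [378.93638774 214.16147309]]
```

View pics/a2.png

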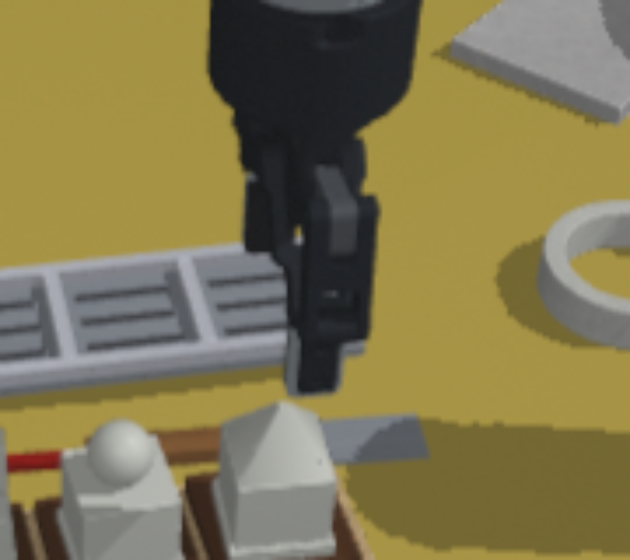

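The pads sit over the pyramid, with the near fingertip at (389,211) and the apex at (381,215), both as predicted to within 2 px. I go down and grip.

drive_tool --pt "0 0 -3 0 0" --pt "0 0 -6 0 0" --pt "0 0 -8.5 0 0" --pt "0 0 -9.2 0 0" --pt "0 0 -9.2 0 0.2" --pt "0 0 -9.2 0 0.4" --pt "0 0 -9.2 0 0.6" --pt "0 0 -9.2 0 0.8" --pt "0 0 -9.2 0 0.8" --pt "0 0 -9.2 0 0.8" --newtons 30

```text
t: 3.1
tool_pos: [0.6375, 0.1325, 0.0551]
orientation: [[-0.022, 1.0, 0.008], [1.0, 0.022, 0.001], [0.0, 0.008, -1.0]]
ft_force: [-3.0, 0.3, 6.9]
finger_gap: 0.654
```

drive_tool --pt "0 0 0 0 0.8" --pt "0 0 0 0 0.8" --pt "0 0 0 0 0.8"

```text
t: 3.4
tool_pos: [0.6378, 0.1325, 0.0556]
orientation: [[-0.022, 1.0, 0.009], [1.0, 0.022, 0.001], [0.0, 0.009, -1.0]]
ft_force: [-0.2, -0.1, -1.6]
finger_gap: 0.649
```

```bash
python3 - <<'E'
from h import *
s=read_camera('scene');st=sense();print(st['tool_pos'],st['ft_force'],st['finger_gap'])
cv2.imwrite('pics/a3.png',cv2.resize(s['color'][130:290,280:460],None,fx=3.5,fy=3.5))
E
```

```text
[0.63760884 0.13252494 0.05526042] [ 0.51109788  0.04831209 -0.03194185] 0.6491537465012449
```

View pics/a3.png

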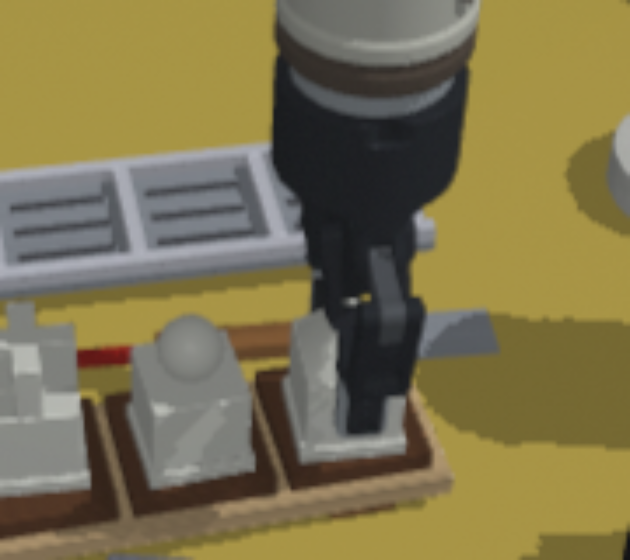

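Gripped: the finger is centred on the face at about (383,240). Lifting.

drive_tool --pt "0 0 1 0 0.8" --pt "0 0 3 0 0.8" --pt "0 0 6 0 0.8" --pt "0 0 9 0 0.8" --pt "-3 -2 9.5 0 0.8" --pt "-6 -5 9.5 1 0.8" --pt "-9 -8 9.5 2 0.8" --pt "-12 -11 9.5 2.3 0.8" --pt "-14 -15 9.5 2.3 0.8" --pt "-16 -19 9.5 2.3 0.8"

```text
t: 4.45
tool_pos: [0.4766, -0.0585, 0.151]
orientation: [[-0.064, 0.998, 0.009], [0.998, 0.064, 0.0], [-0.0, 0.009, -1.0]]
ft_force: [0.2, -1.7, -1.4]
finger_gap: 0.649
```

drive_tool --pt "0 0 0 0 0.8" --pt "0 0 0 0 0.8" --pt "0 0 0 0 0.8"

```text
t: 4.75
tool_pos: [0.477, -0.058, 0.1514]
orientation: [[-0.064, 0.998, 0.01], [0.998, 0.064, 0.001], [-0.0, 0.01, -1.0]]
ft_force: [-0.4, 0.7, -1.7]
finger_gap: 0.65
```

```bash
python3 - <<'E'
from h import *
s=read_camera('scene');t=read_camera('top');st=sense();print(st['t'],st['tool_pos'],st['ft_force'],st['finger_gap'],st['orientation'])
cv2.imwrite('pics/a4.png',np.hstack([cv2.resize(s['color'][60:220,220:420],(400,320)),cv2.resize(t['color'][250:410,190:430],(400,267)).copy() if 0 else cv2.resize(t['color'][250:410,230:430],(400,320))]))
E
```

```text
4.85 [ 0.47704701 -0.05756647  0.15107128] [-0.09006477 -0.27677665 -1.01919004] 0.6527271774769134 [[-6.51851099e-02  9.97830031e-01  9.28067582e-03]
 [ 9.97873189e-01  6.51824374e-02  5.90465131e-04]
 [-1.57532316e-05  9.29942711e-03 -9.99956759e-01]]
```

View pics/a4.png

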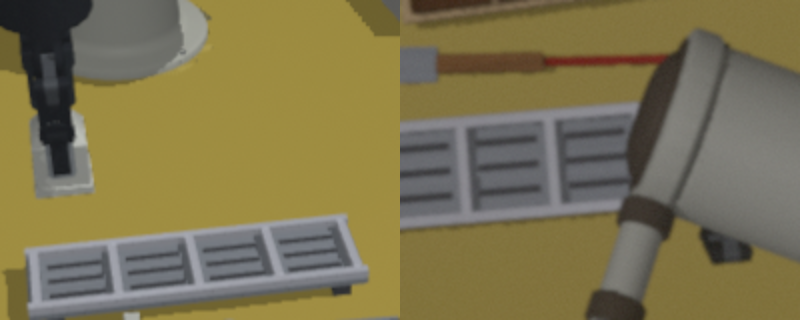

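```bash
python3 - <<'E'
from h import *
s=read_camera('scene')
print(plane(s,[[220+37.5/2,60+196/2],[220+93/2,60+191/2]],.130)*1e3)
# rack from scene corners: outer near & far at z=.028
print(plane(s,[[220+26/2,60+250/2],[220+345/2,60+217/2],[220+367/2,60+267/2],[220+30/2,60+306/2]],.028)*1e3)
E
```

```text
[[499.85925957 -78.18940111 130.        ]
 [498.04164477 -32.93770588 130.        ]]
[[ 442.40645013 -101.616342     28.        ]
 [ 426.26449293  197.87082682   28.        ]
 [ 499.91430761  203.96649455   28.        ]
 [ 519.4196281   -96.58647121   28.        ]]
```

drive_tool --pt "0.1 -0.1 -3 0 0.8" --pt "0.1 -0.1 -6 0 0.8" --pt "0.1 -0.1 -8.5 0 0.8" --pt "0.1 -0.1 -9.8 0 0.8" --pt "0.1 -0.1 -10.2 0 0.8" --pt "0.1 -0.1 -10.4 0 0.8" --pt "0.1 -0.1 -10.6 0 0.8" --pt "0.1 -0.1 -10.7 0 0.8" --pt "0.1 -0.1 -10.8 0 0.8" --pt "0.1 -0.1 -10.8 0 0.8"

```text
t: 5.9
tool_pos: [0.4782, -0.0587, 0.0433]
orientation: [[-0.065, 0.998, 0.01], [0.998, 0.065, 0.0], [-0.0, 0.01, -1.0]]
ft_force: [-0.1, -0.2, -0.9]
finger_gap: 0.646
```

drive_tool --pt "0 0 -0.1 0 0.8" --pt "0 0 -0.2 0 0.8" --pt "0 0 -0.2 0 0.8" --pt "0 0 -0.2 0 0.8"

```text
t: 6.3
tool_pos: [0.4782, -0.0587, 0.0413]
orientation: [[-0.065, 0.998, 0.01], [0.998, 0.065, 0.0], [-0.0, 0.01, -1.0]]
ft_force: [-0.1, 0.8, -1.0]
finger_gap: 0.646
```

drive_tool --pt "0 0 -0.1 0 0.8" --pt "0 0 -0.1 0 0.8" --pt "0 0 -0.2 0 0.8" --pt "0 0 -0.2 0 0.8"

```text
t: 6.7
tool_pos: [0.4784, -0.0587, 0.0409]
orientation: [[-0.066, 0.998, 0.009], [0.998, 0.066, 0.0], [-0.0, 0.009, -1.0]]
ft_force: [-6.7, 2.0, 15.2]
finger_gap: 0.652
```

```bash
python3 - <<'E'
from h import *
s=read_camera('scene');st=sense();print(st['tool_pos'],st['ft_force'])
cv2.imwrite('pics/a5.png',cv2.resize(s['color'][90:230,210:350],None,fx=4,fy=4))
E
```

```text
[ 0.47843608 -0.05872747  0.04094261] [-6.12656184  1.41744354 14.89202845]
```

View pics/a5.png

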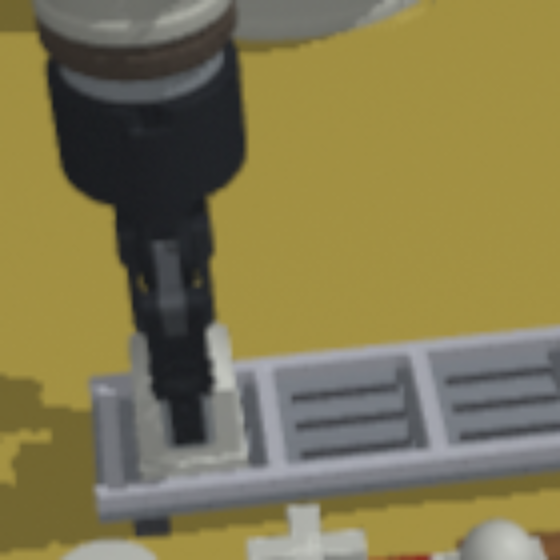

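It sits on the floor (15 N at the expected height), foot at (245-272, 207), within the compartment walls. I unload and release.

drive_tool --pt "0 0 0.05 0 0.6" --pt "0 0 0.05 0 0.3" --pt "0 0 0.05 0 0" --pt "0 0 0.05 0 0" --pt "0 0 0.05 0 0" --pt "0 0 0.05 0 0" --pt "0 0 2 0 0" --pt "0 0 5 0 0" --pt "0 0 9 0 0" --pt "0 0 12 0 0"

```text
t: 7.75
tool_pos: [0.4789, -0.0589, 0.1631]
orientation: [[-0.066, 0.998, 0.011], [0.998, 0.066, -0.0], [-0.001, 0.011, -1.0]]
ft_force: [0.8, -0.2, 0.4]
finger_gap: 0.999
```

drive_tool --pt "3 2.5 0 1 0" --pt "6 5 0 2 0" --pt "9 7.5 0 3 0" --pt "12 10 0 3.3 0" --pt "15 12 0 3.3 0" --pt "16.5 12.1 0 3.3 0" --pt "16.5 12.1 -1 3.3 0" --pt "16.5 12.1 -2 3.3 0" --pt "16.5 12.1 -2 3.3 0"

```text
t: 8.65
tool_pos: [0.6412, 0.0618, 0.1399]
orientation: [[-0.122, 0.992, 0.005], [0.992, 0.122, 0.001], [0.0, 0.005, -1.0]]
ft_force: [-1.3, 0.7, -0.3]
finger_gap: 0.997
```

```bash
python3 - <<'E'
from h import *
s=read_camera('scene');t=read_camera('top');st=sense();print(st['tool_pos'],st['ft_force'])
cv2.imwrite('pics/b1.png',np.hstack([cv2.resize(s['color'][130:290,210:410],(400,320)),cv2.resize(t['color'][250:410,200:400],(400,320))]))
p=st['tool_pos']
for dx in(0,.05): print(proj(s,[[p[0]+dx,p[1]+dx*.12,p[2]+.01]]))
print(proj(s,[[.643,.062,.0935]]))
E
```

```text
[0.64256058 0.0617042  0.14220118] [ 0.68316599 -0.03188542  0.12575198]
[[333.61865657 198.79907443]]
[[341.98471729 222.36113472]]
[[333.71687325 228.39121229]]
```

View pics/b1.png

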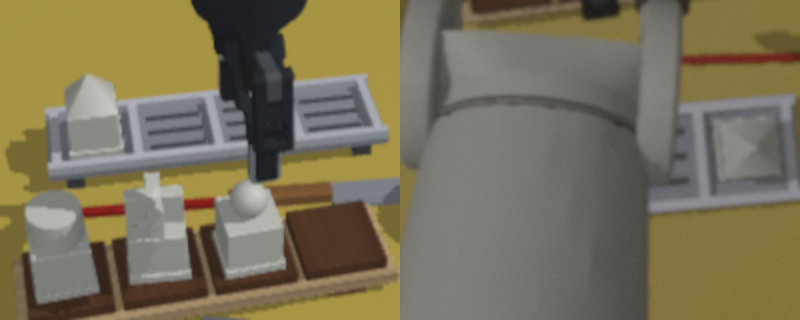

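The pyramid stands centred in the right-end compartment, at (256,195) in the scene view and (372,324) in the top view. The gripper is over the ball (333,228). I go down on it.

drive_tool --pt "0 0 -3 0 0" --pt "0 0 -6 0 0" --pt "0 0 -8.3 0 0" --pt "0 0 -9 0 0" --pt "0 0 -9 0 0" --pt "0 0 -9 0 0.2" --pt "0 0 -9 0 0.4" --pt "0 0 -9 0 0.8" --pt "0 0 -9 0 0.8" --pt "0 0 -9 0 0.8"

```text
t: 9.75
tool_pos: [0.6439, 0.0616, 0.054]
orientation: [[-0.122, 0.992, 0.011], [0.992, 0.122, 0.0], [-0.001, 0.011, -1.0]]
ft_force: [-0.1, -0.6, 5.7]
finger_gap: 0.511
```

drive_tool --pt "0 0 0 0 0.8" --pt "0 0 0 0 0.8" --pt "0 0 0 0 0.8"

```text
t: 10.05
tool_pos: [0.6439, 0.0617, 0.054]
orientation: [[-0.122, 0.992, 0.012], [0.992, 0.122, 0.0], [-0.001, 0.011, -1.0]]
ft_force: [-0.4, -0.2, 1.5]
finger_gap: 0.513
```

drive_tool --pt "0 0 1 0 0.8" --pt "0 0 3 0 0.8" --pt "0 0 6 0 0.8" --pt "0 0 9 0 0.8" --pt "-3 -1 9.5 -1 0.8" --pt "-6 -2 9.5 -2 0.8" --pt "-9.5 -3 9.5 -3 0.8" --pt "-13 -4 9.5 -3.5 0.8" --pt "-16 -4.9 9.5 -3.5 0.8" --pt "-17 -4.9 9.5 -3.5 0.8"

```text
t: 11.05
tool_pos: [0.4711, 0.0123, 0.1486]
orientation: [[-0.06, 0.998, 0.009], [0.998, 0.06, -0.0], [-0.001, 0.009, -1.0]]
ft_force: [0.3, -0.0, -0.1]
finger_gap: 0.507
```

drive_tool --pt "0 0 0 0 0.8" --pt "0 0 0 0 0.8"

```text
t: 11.25
tool_pos: [0.4718, 0.0124, 0.1491]
orientation: [[-0.06, 0.998, 0.011], [0.998, 0.06, -0.0], [-0.001, 0.01, -1.0]]
ft_force: [0.4, -0.1, -1.4]
finger_gap: 0.51
```

```bash
python3 - <<'E'
from h import *
s=read_camera('scene');t=read_camera('top');st=sense();print(st['t'],st['tool_pos'],st['ft_force'],st['finger_gap'])
cv2.imwrite('pics/b2.png',np.hstack([cv2.resize(s['color'][60:220,220:420],(400,320)),cv2.resize(t['color'][250:410,230:430],(400,320))]))
E
```

```text
11.35 [0.47221567 0.01240416 0.14903965] [ 0.46463545  0.34138005 -1.53639749] 0.5092716482155346
```

View pics/b2.png

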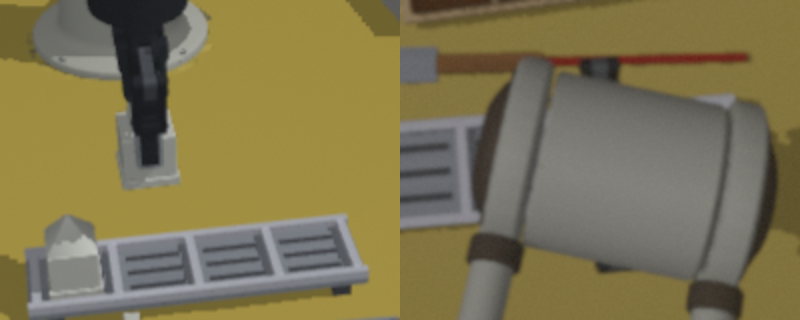

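drive_tool --pt "0.1 0 -3 0 0.8" --pt "0.1 0 -6 0 0.8" --pt "0.1 0 -8.5 0 0.8" --pt "0.1 0 -9.8 0 0.8" --pt "0.1 0 -10.2 0 0.8" --pt "0.1 0 -10.4 0 0.8" --pt "0.1 0 -10.6 0 0.8" --pt "0.1 0 -10.7 0 0.8" --pt "0.1 0 -10.8 0 0.8" --pt "0.1 0 -10.8 0 0.8"

```text
t: 12.35
tool_pos: [0.4735, 0.0123, 0.0414]
orientation: [[-0.061, 0.998, 0.011], [0.998, 0.061, -0.001], [-0.001, 0.011, -1.0]]
ft_force: [-0.6, -0.2, -1.5]
finger_gap: 0.505
```

drive_tool --pt "0 0 -0.1 0 0.8" --pt "0 0 -0.1 0 0.8" --pt "0 0 -0.2 0 0.8" --pt "0 0 -0.2 0 0.8"

```text
t: 12.75
tool_pos: [0.4737, 0.0123, 0.04]
orientation: [[-0.061, 0.998, 0.011], [0.998, 0.061, -0.001], [-0.001, 0.011, -1.0]]
ft_force: [-2.3, -0.0, 4.8]
finger_gap: 0.513
```

Contact at the expected height (5 N). I check and then release.

```bash
python3 - <<'E'
from h import *
s=read_camera('scene')
cv2.imwrite('pics/b3.png',cv2.resize(s['color'][110:230,220:380],None,fx=4,fy=4))
E
```

```text
(no output)
```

View pics/b3.png

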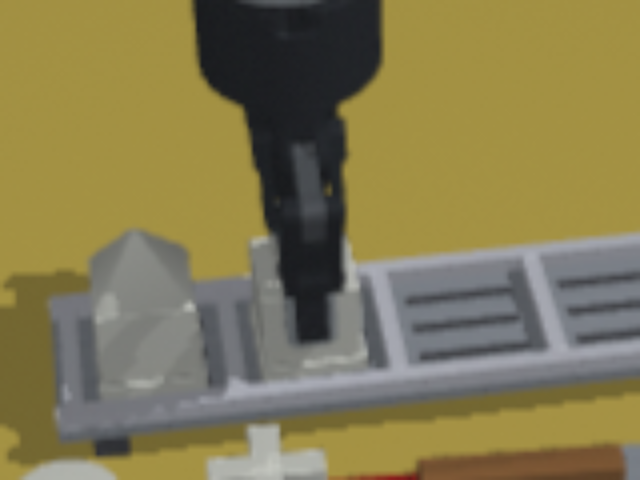

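drive_tool --pt "0 0 0.05 0 0.6" --pt "0 0 0.05 0 0.3" --pt "0 0 0.05 0 0" --pt "0 0 0.05 0 0" --pt "0 0 0.05 0 0" --pt "0 0 0.05 0 0" --pt "0 0 2 0 0" --pt "0 0 5 0 0" --pt "0 0 9 0 0" --pt "0 0 12 0 0"

```text
t: 13.8
tool_pos: [0.4742, 0.0122, 0.1622]
orientation: [[-0.061, 0.998, 0.013], [0.998, 0.061, -0.001], [-0.002, 0.013, -1.0]]
ft_force: [1.0, -0.7, -0.9]
finger_gap: 1.0
```

drive_tool --pt "3 -0.4 0 -1 0" --pt "6 -0.8 0 -2 0" --pt "9 -1.2 0 -3 0" --pt "12 -1.6 0 -3.5 0" --pt "15 -2 0 -3.5 0" --pt "17 -2.2 0 -3.5 0" --pt "17 -2.2 -1 -3.5 0" --pt "17 -2.2 -2 -3.5 0" --pt "17 -2.2 -2 -3.5 0"

```text
t: 14.7
tool_pos: [0.6414, -0.0092, 0.1391]
orientation: [[0.0, 1.0, 0.007], [1.0, -0.0, -0.001], [-0.001, 0.007, -1.0]]
ft_force: [-0.9, 0.2, -0.4]
finger_gap: 0.998
```

```bash
python3 - <<'E'
from h import *
s=read_camera('scene');t=read_camera('top');st=sense();print(st['tool_pos'],st['ft_force'])
cv2.imwrite('pics/c1.png',np.hstack([cv2.resize(s['color'][130:290,210:410],(400,320)),cv2.resize(t['color'][250:410,200:400],(400,320))]))
p=st['tool_pos']
for dx in(0,.05): print(proj(s,[[p[0]+dx,p[1],p[2]+.01]]))
E
```

```text
[ 0.64277506 -0.00947745  0.14130919] [-0.00316801  0.30587998  0.12627779]
[[284.03831085 202.92302036]]
[[285.7091557  227.12282524]]
```

View pics/c1.png

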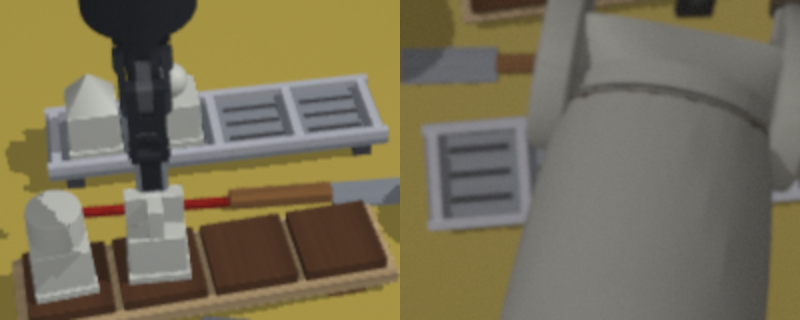

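The gripper is in line with the cross: near finger at (285,222), cross face at about (288,255). Going down.

drive_tool --pt "0 0 -3 0 0" --pt "0 0 -6 0 0" --pt "0 0 -8.3 0 0" --pt "0 0 -9 0 0" --pt "0 0 -9 0 0" --pt "0 0 -9 0 0.2" --pt "0 0 -9 0 0.4" --pt "0 0 -9 0 0.8" --pt "0 0 -9 0 0.8" --pt "0 0 -9 0 0.8"

```text
t: 15.8
tool_pos: [0.6439, -0.0097, 0.0531]
orientation: [[-0.0, 1.0, 0.013], [1.0, 0.0, -0.002], [-0.002, 0.013, -1.0]]
ft_force: [-0.7, -0.0, 5.3]
finger_gap: 0.512
```

drive_tool --pt "0 0 0 0 0.8" --pt "0 0 0 0 0.8" --pt "0 0 0 0 0.8"

```text
t: 16.1
tool_pos: [0.644, -0.0097, 0.0531]
orientation: [[0.0, 1.0, 0.013], [1.0, 0.0, -0.002], [-0.002, 0.013, -1.0]]
ft_force: [-0.8, 0.3, 1.2]
finger_gap: 0.508
```

drive_tool --pt "0 0 1 0 0.8" --pt "0 0 3 0 0.8" --pt "0 0 6 0 0.8" --pt "0 0 9 0 0.8" --pt "-3 1.5 9.5 1 0.8" --pt "-6 3 9.5 2 0.8" --pt "-9.5 5 9.5 3 0.8" --pt "-13 7 9.5 3.5 0.8" --pt "-16 9 9.5 3.5 0.8" --pt "-17.5 9.5 9.5 3.5 0.8"

```text
t: 17.1
tool_pos: [0.4662, 0.087, 0.148]
orientation: [[-0.063, 0.998, 0.012], [0.998, 0.063, -0.0], [-0.001, 0.012, -1.0]]
ft_force: [0.7, -0.9, -1.2]
finger_gap: 0.506
```

drive_tool --pt "0 0 0 0 0.8" --pt "0 0 0 0 0.8" --pt "0 0 0 0 0.8"

```text
t: 17.4
tool_pos: [0.4673, 0.0866, 0.1485]
orientation: [[-0.062, 0.998, 0.013], [0.998, 0.062, -0.001], [-0.002, 0.013, -1.0]]
ft_force: [-0.3, -0.4, -0.8]
finger_gap: 0.508
```

```bash
python3 - <<'E'
from h import *
s=read_camera('scene');st=sense();print(st['t'],st['tool_pos'],st['ft_force'],st['finger_gap'])
cv2.imwrite('pics/c2.png',cv2.resize(s['color'][60:220,220:420],(600,480)))
E
```

```text
17.45 [0.46725648 0.0864873  0.14833549] [ 0.97283656  0.23237816 -0.61340178] 0.5141199174097227
```

View pics/c2.png

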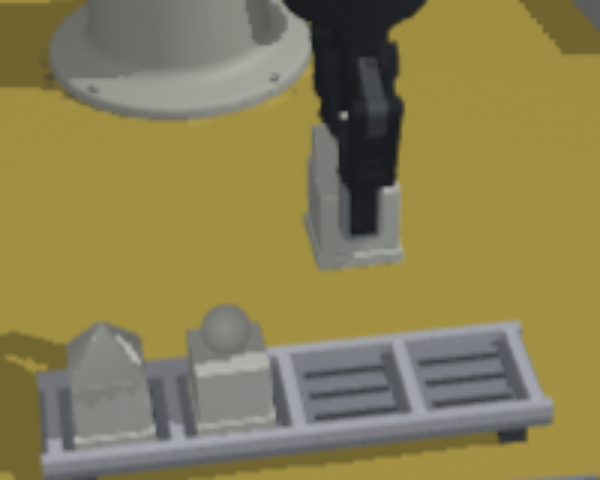

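drive_tool --pt "0.1 -0.1 -3 0 0.8" --pt "0.1 -0.1 -6 0 0.8" --pt "0.1 -0.1 -8.5 0 0.8" --pt "0.1 -0.1 -9.8 0 0.8" --pt "0.1 -0.1 -10.2 0 0.8" --pt "0.1 -0.1 -10.4 0 0.8" --pt "0.1 -0.1 -10.6 0 0.8" --pt "0.1 -0.1 -10.7 0 0.8" --pt "0.1 -0.1 -10.8 0 0.8" --pt "0.1 -0.1 -10.8 0 0.8"

```text
t: 18.45
tool_pos: [0.4686, 0.0855, 0.0407]
orientation: [[-0.062, 0.998, 0.014], [0.998, 0.062, -0.001], [-0.002, 0.014, -1.0]]
ft_force: [0.6, 0.1, -1.2]
finger_gap: 0.51
```

drive_tool --pt "0 0 -0.1 0 0.8" --pt "0 0 -0.1 0 0.8" --pt "0 0 -0.2 0 0.8" --pt "0 0 -0.2 0 0.8"

```text
t: 18.85
tool_pos: [0.4687, 0.0855, 0.0391]
orientation: [[-0.062, 0.998, 0.014], [0.998, 0.062, -0.001], [-0.002, 0.014, -1.0]]
ft_force: [-1.2, -0.3, 3.6]
finger_gap: 0.513
```

```bash
python3 - <<'E'
from h import *
s=read_camera('scene')
cv2.imwrite('pics/c3.png',cv2.resize(s['color'][110:230,240:400],None,fx=4,fy=4))
E
```

```text
(no output)
```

View pics/c3.png

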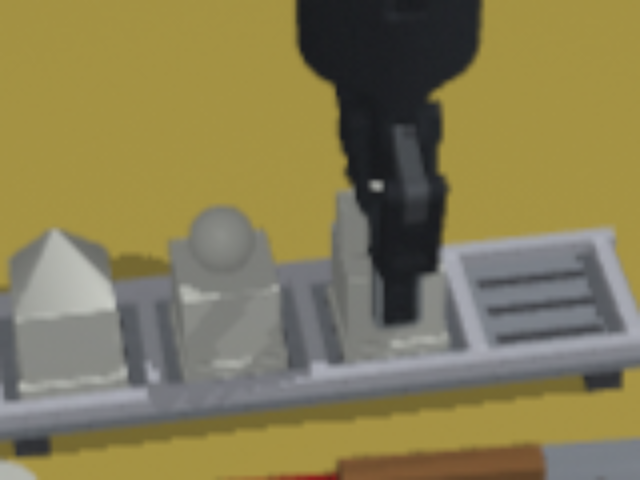

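The cross is down in its compartment at about (338,190), with 4 N of contact. I release and go to the drum.

drive_tool --pt "0 0 0.05 0 0.6" --pt "0 0 0.05 0 0.3" --pt "0 0 0.05 0 0" --pt "0 0 0.05 0 0" --pt "0 0 0.05 0 0" --pt "0 0 0.05 0 0" --pt "0 0 2 0 0" --pt "0 0 5 0 0" --pt "0 0 9 0 0" --pt "0 0 12 0 0"

```text
t: 19.9
tool_pos: [0.4692, 0.0855, 0.1612]
orientation: [[-0.062, 0.998, 0.015], [0.998, 0.062, -0.001], [-0.002, 0.015, -1.0]]
ft_force: [0.2, -0.1, -0.1]
finger_gap: 1.004
```

drive_tool --pt "3 -3 0 1 0" --pt "6 -6 0 2 0" --pt "9 -9 0 3 0" --pt "12 -12 0 3.5 0" --pt "15 -15 0 3.5 0" --pt "18 -16.9 0 3.5 0" --pt "18.5 -16.9 -1 3.5 0" --pt "18.5 -16.9 -2 3.5 0" --pt "18.5 -16.9 -2 3.5 0"

```text
t: 20.8
tool_pos: [0.6518, -0.082, 0.1382]
orientation: [[-0.124, 0.992, 0.01], [0.992, 0.124, 0.002], [0.001, 0.01, -1.0]]
ft_force: [-0.2, 1.2, 0.2]
finger_gap: 1.002
```

```bash
python3 - <<'E'
from h import *
s=read_camera('scene');t=read_camera('top');st=sense();print(st['tool_pos'],st['ft_force'])
cv2.imwrite('pics/d1.png',np.hstack([cv2.resize(s['color'][150:310,200:400],(400,320)),cv2.resize(t['color'][250:410,200:400],(400,320))]))
p=st['tool_pos']
for dx in(0,.05): print(proj(s,[[p[0]+dx,p[1]+.12*dx,p[2]+.01]]))
print(proj(s,[[.653,-.083,.108]]))
E
```

```text
[ 0.65288096 -0.08223533  0.14048105] [ 0.06677823 -0.1632363   0.13831875]
[[232.69572583 211.7985179 ]]
[[236.4034676  236.45514585]]
[[235.87381601 233.38306684]]
```

View pics/d1.png

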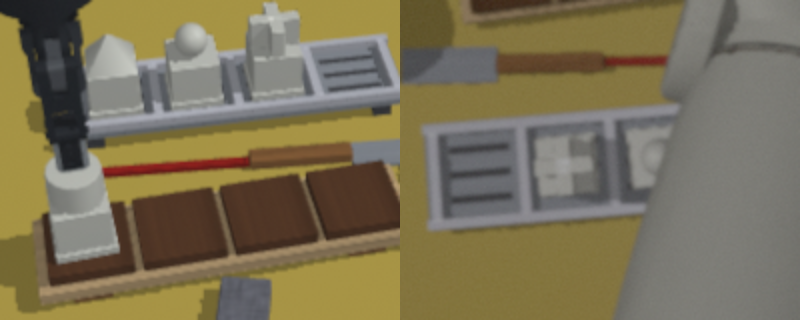

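drive_tool --pt "0 0 -3 0 0" --pt "0 0 -6 0 0" --pt "0 0 -8.3 0 0" --pt "0 0 -8.9 0 0" --pt "0 0 -8.9 0 0" --pt "0 0 -8.9 0 0.2" --pt "0 0 -8.9 0 0.4" --pt "0 0 -8.9 0 0.8" --pt "0 0 -8.9 0 0.8" --pt "0 0 -8.9 0 0.8"

```text
t: 21.9
tool_pos: [0.654, -0.0826, 0.0533]
orientation: [[-0.124, 0.992, 0.016], [0.992, 0.124, 0.0], [-0.002, 0.016, -1.0]]
ft_force: [0.2, 0.7, 6.3]
finger_gap: 0.516
```

drive_tool --pt "0 0 0 0 0.8" --pt "0 0 0 0 0.8" --pt "0 0 0 0 0.8"

```text
t: 22.2
tool_pos: [0.6541, -0.0826, 0.0533]
orientation: [[-0.124, 0.992, 0.016], [0.992, 0.124, 0.0], [-0.002, 0.016, -1.0]]
ft_force: [0.5, 0.8, 1.1]
finger_gap: 0.512
```

drive_tool --pt "0 0 1 0 0.8" --pt "0 0 3 0 0.8" --pt "0 0 6 0 0.8" --pt "0 0 9 0 0.8" --pt "-2.5 3.5 9.5 -1 0.8" --pt "-5 7 9.5 -2 0.8" --pt "-7.5 10.5 9.5 -3 0.8" --pt "-10 14 9.5 -3.5 0.8" --pt "-13 17.5 9.5 -3.5 0.8" --pt "-15.5 20.5 9.5 -3.5 0.8"

```text
t: 23.2
tool_pos: [0.4972, 0.1239, 0.1485]
orientation: [[-0.064, 0.998, 0.016], [0.998, 0.064, -0.001], [-0.002, 0.015, -1.0]]
ft_force: [0.9, 1.0, -1.7]
finger_gap: 0.509
```

```bash
python3 - <<'E'
from h import *
st=sense();print(st['t'],st['tool_pos'],st['ft_force'],st['finger_gap'],st['orientation'][:,1])
E
```

```text
23.2 [0.49720472 0.12390074 0.14848641] [ 0.94507983  0.9804019  -1.65923982] 0.5087224779479979 [0.99785943 0.06353679 0.01548014]
```

drive_tool --pt "-1.6 1.6 0 0 0.8" --pt "-3.2 3.3 0 0 0.8" --pt "-3.2 3.3 0 0 0.8" --pt "-3.2 3.3 0 0 0.8" --pt "-3.2 3.3 0 0 0.8"

```text
t: 23.7
tool_pos: [0.4659, 0.1563, 0.1488]
orientation: [[-0.063, 0.998, 0.016], [0.998, 0.063, -0.001], [-0.002, 0.016, -1.0]]
ft_force: [-0.5, -0.3, -0.3]
finger_gap: 0.507
```

```bash
python3 - <<'E'
from h import *
s=read_camera('scene');st=sense();print(st['t'],st['tool_pos'],st['ft_force'],st['finger_gap'])
cv2.imwrite('pics/d2.png',cv2.resize(s['color'][60:220,220:420],(600,480)))
E
```

```text
23.75 [0.46592137 0.15622949 0.14872004] [ 0.29754052  0.05144068 -1.17290301] 0.5093764671318052
```

View pics/d2.png

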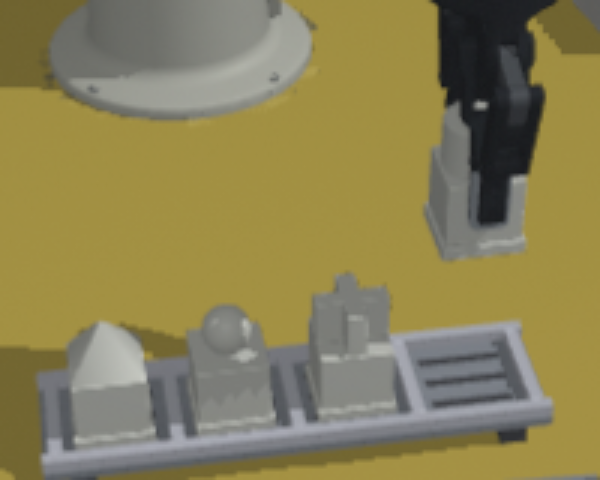

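```bash
python3 - <<'E'
from h import *
s=read_camera('scene')
e=plane(s,[[220+445.5/3-.3,60+258/3-.3],[220+525/3-.3,60+249/3-.3]],.1295)*1e3; print(e,e.mean(0)-[24,1.5,0])
E
```

```text
[[488.93498089 136.81971193 129.5       ]
 [485.4767509  182.25240063 129.5       ]] [463.2058659  158.03605628 129.5       ]
```

The finial in the gripper measures (463,158) mm against a target of (463.4,156.6). I lower it.

drive_tool --pt "0 0 -3 0 0.8" --pt "0 0 -6 0 0.8" --pt "0 0 -8.5 0 0.8" --pt "0 0 -9.8 0 0.8" --pt "0 0 -10.2 0 0.8" --pt "0 0 -10.4 0 0.8" --pt "0 0 -10.6 0 0.8" --pt "0 0 -10.7 0 0.8" --pt "0 0 -10.8 0 0.8" --pt "0 0 -10.8 0 0.8"

```text
t: 24.8
tool_pos: [0.4661, 0.1563, 0.041]
orientation: [[-0.062, 0.998, 0.017], [0.998, 0.062, -0.001], [-0.002, 0.016, -1.0]]
ft_force: [-0.6, 0.2, -1.4]
finger_gap: 0.511
```

drive_tool --pt "0 0 -0.1 0 0.8" --pt "0 0 -0.1 0 0.8" --pt "0 0 -0.2 0 0.8" --pt "0 0 -0.2 0 0.8"

```text
t: 25.2
tool_pos: [0.4663, 0.1563, 0.0393]
orientation: [[-0.062, 0.998, 0.017], [0.998, 0.062, -0.001], [-0.002, 0.017, -1.0]]
ft_force: [-0.9, -0.1, 2.4]
finger_gap: 0.512
```

```bash
python3 - <<'E'
from h import *
s=read_camera('scene')
cv2.imwrite('pics/d3.png',cv2.resize(s['color'][110:230,270:430],None,fx=4,fy=4))
E
```

```text
(no output)
```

View pics/d3.png

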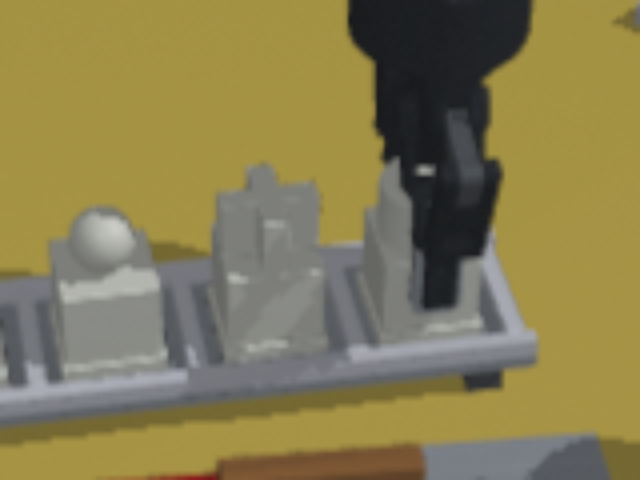

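The drum is on the floor (2.4 N). I release, rise, and move clear to the left to look.

drive_tool --pt "0 0 0.05 0 0.6" --pt "0 0 0.05 0 0.3" --pt "0 0 0.05 0 0" --pt "0 0 0.05 0 0" --pt "0 0 0.05 0 0" --pt "0 0 0.05 0 0" --pt "0 0 2 0 0" --pt "0 0 5 0 0" --pt "0 0 9 0 0" --pt "0 0 13 0 0"

```text
t: 26.25
tool_pos: [0.4657, 0.1563, 0.1703]
orientation: [[-0.062, 0.998, 0.016], [0.998, 0.062, -0.001], [-0.002, 0.016, -1.0]]
ft_force: [1.1, 0.3, 0.1]
finger_gap: 1.001
```

drive_tool --pt "-1 3 3 3 0" --pt "-3 7 6 8 0" --pt "-5 11 6 14 0" --pt "-7 15 6 20 0" --pt "-9 19 6 26 0" --pt "-12 23 6 32 0" --pt "-14 26 6 38 0" --pt "-16 29 6 44 0" --pt "-18 31 6 48 0" --pt "-18 31 6 48 0"

```text
t: 27.25
tool_pos: [0.2833, 0.4681, 0.2301]
orientation: [[-0.787, 0.617, 0.01], [0.617, 0.787, 0.012], [-0.001, 0.015, -1.0]]
ft_force: [1.0, -0.3, 0.1]
finger_gap: 0.998
```

```bash
python3 - <<'E'
from h import *
s=read_camera('scene');t=read_camera('top');st=sense();print(st['t'],st['tool_pos'])
cv2.imwrite('pics/e1.png',cv2.resize(t['color'][285:375,205:410],None,fx=3.9,fy=3.9,interpolation=cv2.INTER_LANCZOS4))
cv2.imwrite('pics/e2.png',cv2.resize(s['color'][145:225,225:415],None,fx=4,fy=4,interpolation=cv2.INTER_LANCZOS4))
E
```

```text
27.35 [0.28546602 0.46629544 0.23012717]
```

View pics/e1.png

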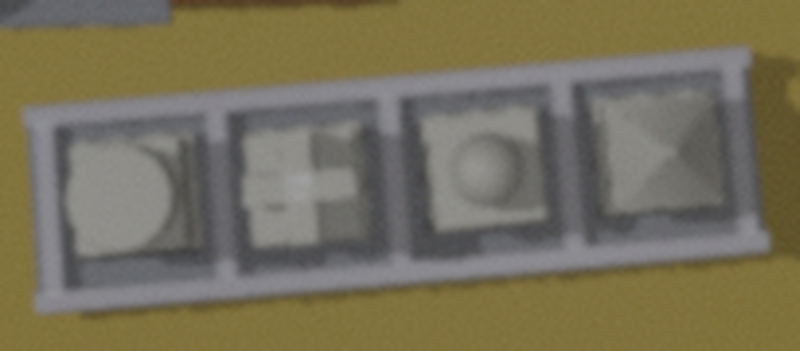

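View pics/e2.png

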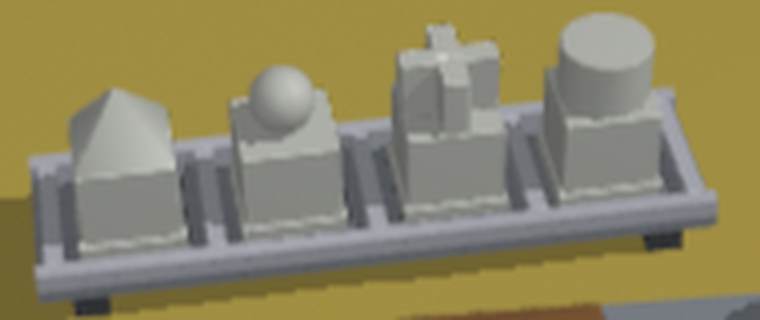

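Order and uprightness look right. I measure each one in the rack frame from the ornament axes at known heights.

```bash
python3 - <<'E'
from h import *
t=read_camera('top');s=read_camera('scene')
y=np.radians(3.49);R=np.array([[np.cos(y),-np.sin(y)],[np.sin(y),np.cos(y)]])
A={'d':(118,197),'c':(300,186),'b':(487,170),'p':(669,152)};H={'p':.094,'b':.0795,'c':.094,'d':.094}
S={'d':(606,44),'c':(447,60),'b':(282,99),'p':(114,90)}
for k in A:
    a=plane(t,[(np.array(A[k])+.5)/3.9-.5+[205,285]],H[k])[0]*1e3
    b=plane(s,[(np.array(S[k])+.5)/4-.5+[225,145]],H[k])[0]*1e3
    print(k,a[:2].round(1),b[:2].round(1),'rack top',(R.T@(a[:2]-[470,48.8])).round(1),'rack scene',(R.T@(b[:2]-[472,50.9])).round(1))
E
```

```text
d [466.5 155.9] [470.5 155.4] rack top [  3.  107.1] rack scene [  4.9 104.4]
c [469.2  85.4] [474.2  85.3] rack top [ 1.4 36.6] rack scene [ 4.3 34.2]
b [473.5  12.5] [474.9  13.1] rack top [  1.3 -36.4] rack scene [  0.6 -37.9]
p [478.8 -57.9] [479.5 -58.3] rack top [   2.3 -107. ] rack scene [   0.8 -109.5]
```

All four are within 5 mm of their targets, against limits of 12 and 13 mm. Handing in.

```bash
python3 - <<'E'
from workcell import *
print(close_job(), sense()['t'])
E
```

```text
the job is handed in; nothing more can be done
the job is handed in; nothing more can be done
```

All four finials now stand in the drying rack in reverse order: pyramid at the right end, then ball, cross, and drum at the left end. I handed the job in at about 27 s. The hand-in gives no verdict.

**Final check:** both cameras show every finial upright, released and inside its own compartment, with the gripper well clear. Measured offsets from the compartment centres are at most 4.9 mm across the row and 3.6 mm along it, against limits of 13 and 12 mm. The set-down forces I read were 2 to 15 N.

**What disagreed:**
- **Camera views:** the scene and top views differ by up to about 3 mm on these positions. That is roughly the calibration error plus the precision of reading pixels by eye.
- **Pyramid grip:** the jaw opening read 0.65 instead of the expected 0.51 when I first gripped the pyramid. I did not find out why, but it was placed normally.

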